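Rack the arched clamping cauls by size

ROBOT

A 6-joint arm with a two-finger parallel gripper is mounted at the origin on the work surface. World frame = base frame: x ahead of the robot, y to its left, z up, the work surface at z = 0. Lengths are in m, angles in degrees, forces in N, time in s.
With the tool pointing down it reaches from about 0.4 to 0.825 m from the base axis. Payload 7 kg.
Tool frame: the origin (TCP) lies midway between the tips of the shut fingers; the grasp point (between the pads) lies 19 mm behind it; z points along the fingers, y is the line along which they close (so a half turn about z gives the same grasp; the last joint's range is limited). The gripper opens to 88 mm and grips with 3 to 60 N. Pads are 19 mm wide; open, the fingers measure 130 mm over their backs; the gripper's body (78 mm by 193 mm) begins 47 mm behind the grasp point.
Start: joints at [92.252, 20.546, 0.682, 0, -70.136, -16.507], TCP at [0.166, 0.654, 0.205] pointing down, gripper open.
Joint ranges: [-176.03, 176.03], [-82.01, 121.73], [-58.28, 71.71], [-173.87, 95.51], [-174.79, -0.11], [-173.66, 173.66]. Speed limits (degrees/s): [136.94, 136.94, 172.46, 180, 180, 180].

INTERFACE

Orientations are given as [roll, pitch, yaw] about the fixed x, y, z axes, in that order (R = Rz(yaw) Ry(pitch) Rx(roll)).
In Python, from plant import ctrl, viewer, close_job gives the robot as it stands. The module is installed in compiled form; this text tells all that it offers.
- The arm moves only by the tool step_arm, never from a script. Its argument "moves" is a list that holds one entry, the list of rows, each a list of 5 numbers: the shift along the world's x, y, z in cm, then the turn about the world's z in rad, then the finger opening in cm, from 0 to 8.76. In form: [[[tx, ty, tz, twist, grip], ...]]. A call has 1 to 10 rows; each row shifts and turns the commanded pose from where the row before left it; what a row does not reach is not made up. A row lasts 1/10 s, in which the tool goes at most 50 mm and 8.59 degrees, less where a joint would pass 70% of its speed; a pose out of reach is approached as far as the arm can. A call with a gripper value outside its range is refused whole. The fingers move at their own pace and stop on an object; the grip force is fixed at half the most. Time passes only in rows, so rows that do not move let the fingers close. It gives the time, the measured TCP pose, the force, the opening and the grip force at its end, in the units of the state.
- ctrl.get_obs(): the state, without advancing time (a new reading comes with each control period).
- viewer.snapshot(name): name is "scene" or "top" or "wrist"; returns (picture, depth): 420x560x3 uint8, blue, green, red; 420x560 float32, m along the optical axis (not along the pixel's ray), 0 where there is no reading.
- viewer.camera_info(name): a dict with "camera_matrix" (3x3 intrinsics, pixels), "k1" (the pictures are not rectified: a ray, as slopes to the right and down, at radius r is drawn at 1 + k1 r^2 times it, then the intrinsics apply), "eye" and "orientation" of the camera in the world. Camera axes: x right, y down, z forward; pixel columns grow to the right and rows downward; lengths in m; the calibration is good to about 2 mm. A picture is of the moment at which its call begins: read the wrist's pose just before it. camera_info takes no time and is no camera call; for the wrist camera it gives the pose at the moment of the call.
- close_job(): hands the job in; it is judged then, once.
The state is a dict: "clock": time; "joint_pos": joint angles; "qvel": joint speeds; "tau": joint torques, N m; "tool_pos": TCP position; "orientation": TCP orientation; "force": force on the tool from outside, world axes, zero at the start; "moment": the same for the moment, N m; "opening": finger opening in m; "gripper_force": force on a finger pad.
Only numpy, scipy, OpenCV 4.12 (cv2) and the standard library are available. Lean on these libraries where they do the work, as an engineer would, in place of code of your own. Each camera call takes 0.05 s, during which the arm holds its last target. There are 200 camera calls.

TASK

Stand the three arched wooden clamping cauls on their flat feet in the plywood rack, side by side across it and without overhanging its edges: the smallest against the fixed end wall, then the middle one, then the largest. Then slide the dark wooden stop up so that the whole row is packed snug between wall and stop, and let go. Let no caul fall over, and leave the two square-cornered offcuts, the gourd and the mallet where they are.

Things in the scene. Friction and masses are not known exactly. Their poses are not given: they have to be found in the camera images.
- caul_small: arched clamping caul, the smallest: a plain wooden plate 60 mm long, 24 mm thick and 40 mm high at the middle, with a flat straight foot and a top edge that arches down to 18 mm at both ends; starts standing on its foot on the bench. Origin: centre of its underside; x along its length, y through its thickness, z up
- caul_mid: arched clamping caul, the middle one: a plain wooden plate 85 mm long, 24 mm thick and 52 mm high at the middle, with a flat straight foot and a top edge that arches down to 23 mm at both ends; starts standing on its foot on the bench. Origin: centre of its underside; x along its length, y through its thickness, z up
- caul_large: arched clamping caul, the largest: a plain wooden plate 110 mm long, 24 mm thick and 64 mm high at the middle, with a flat straight foot and a top edge that arches down to 29 mm at both ends; starts standing on its foot on the bench. Origin: centre of its underside; x along its length, y through its thickness, z up
- offcut_a: square-cornered wooden offcut, 85 x 42 x 34 mm high (x, y, z), flat on top, lying on the bench: not a caul, to be left alone. Origin: centre of its underside
- offcut_b: square-cornered wooden offcut, 105 x 42 x 34 mm high (x, y, z), flat on top, lying on the bench: not a caul, to be left alone. Origin: centre of its underside
- rack: fixed plywood rack, open at its long sides: floor 150 mm (x) by 290 mm (y), its top 10 mm above the bench. Fixed end wall at the +y end, 130 mm wide, 15 mm thick, top 55 mm above the bench, inner face at y = +125 mm. The stop slides along y from the -y end; its flat face is at y = -100 mm + its joint value. Origin: centre of the underside, z up. Cauls stand with their length along its x
- stop (a joint): dark wooden sliding stop of the rack, m: 0 is fully back (225 mm from the wall), grows as it slides towards the fixed wall; three 24 mm cauls packed tight leave it at 0.153. About 2 N of friction; it stays where it is left. Its plate is 120 mm wide, 12 mm thick, top 51 mm above the bench
- stop_fin (a point): top centre of the fin on the back (-y side) of the stop, to pinch or push from above: fin 22 mm wide (rack x), 30 mm long (rack y), reaching from just above the rack floor up to this point, 55 mm above the bench. The stop's flat face lies 27 mm ahead of it (+y of the rack)
- gourd: loose dried gourd, 75 mm across and 117 mm high, standing on the bench; leave alone. Origin: centre of its underside
- mallet: loose wooden mallet lying on the bench, head 50 x 100 x 50 mm, handle 24 mm thick reaching 195 mm from the head's centre along -x; leave alone. Origin: centre of the head's underside
There are look-alikes about, which are no part of the job. What is shaped like the caul_large but purple or turquoise is not meant.

How it is judged (in metres and radians):
At the end, for the whole second after the job is handed in: Cauls upright (0.1 rad) on the rack floor, lengthwise across it (0.1 rad), not overhanging, at rest: smallest within 5 mm of touching the wall, then the middle (6 mm of its snug place), then the largest (7 mm); stop joint over 0.147 (6 mm slack). Offcuts, gourd, mallet moved under 30 mm (y of caul_small in the frame of rack between 0.108 and 0.118 m and x of caul_small in the frame of rack between -0.048 and 0.048 m and z of caul_small in the frame of rack between 0.006 and 0.014 m and angle between each of caul_small, caul_mid, caul_large's own z axis and vertical below 0.1 rad and angle between the y axis of each of caul_small, caul_mid, caul_large and the y axis of rack, either way round below 0.1 rad and linear speed of each of caul_small, caul_mid, caul_large below 0.02 m/s and y of caul_mid in the frame of rack between 0.083 and 0.095 m and x of caul_mid in the frame of rack between -0.036 and 0.036 m and z of caul_mid in the frame of rack between 0.006 and 0.014 m and y of caul_large in the frame of rack between 0.058 and 0.072 m and x of caul_large in the frame of rack between -0.023 and 0.023 m and z of caul_large in the frame of rack between 0.006 and 0.014 m and value of joint stop above 0.147 m and distance of each of offcut_a, offcut_b, gourd, mallet from where it was at the start of the episode below 0.03 m).
It fails at once if a caul falls over (angle between any of caul_small, caul_mid, caul_large's own z axis and vertical above 1 rad).
It fails at once if an offcut is moved over 30 mm (distance of any of offcut_a, offcut_b from where it was at the start of the episode above 0.03 m).
It fails at once if the gourd or mallet is moved over 30 mm (distance of any of gourd, mallet from where it was at the start of the episode above 0.03 m).
It also fails if it takes over 112 s, if anything falls off the work surface, if the arm or the gripper's body presses on something with over 40 N, if the wrist force passes 120 N, or if a joint passes its speed limit or range.

## Working session

There is one attempt and no reset: what is moved stays moved. The work goes in short steps, Python scripts to look and compute and a tool call to move; the robot and the scene stay as the last step left them, time stands still between calls to the robot, and variables do not carry over. Pictures are saved under pics/ and viewed, at most 14 in all, crops included, and the job is handed in when it is done.

Besides the shell and the picture viewer there is one more tool, called as name(argument=value, ...) on one line, values as JSON. step_arm: Moves the arm, as the interface text tells. Its arguments: {"type":"object","properties":{"moves":{"type":"array","items":{"type":"array","items":{"type":"array","items":{"type":"number"}}}}},"required":["moves"]}

```bash
mkdir -p pics && cat > h.py <<'E'
import numpy as np, cv2
from plant import ctrl, viewer, close_job
def info(n):
    c=viewer.camera_info(n); return c
def snap(n,f=None):
    c=viewer.camera_info(n); p,d=viewer.snapshot(n)
    if f: cv2.imwrite('pics/'+f,p)
    return p,d,c
def rot(c):
    o=np.array(c['orientation'],float)
    if o.shape==(3,3): return o
    from scipy.spatial.transform import Rotation as R
    return R.from_euler('xyz',o,degrees=True).as_matrix()
def rays(c,uv):
    uv=np.asarray(uv,float).reshape(-1,1,2)
    K=np.array(c['camera_matrix'],float)
    x=cv2.undistortPoints(uv,K,np.array([c['k1'],0,0,0.]))[:,0]
    return np.c_[x,np.ones(len(x))]
def onplane(c,uv,z):
    r=rays(c,uv)@rot(c).T; e=np.array(c['eye'],float)
    return e+r*((z-e[2])/r[:,2])[:,None]
def cloud(c,d):
    h,w=d.shape; v,u=np.mgrid[:h,:w]
    r=rays(c,np.c_[u.ravel(),v.ravel()])*d.reshape(-1,1)
    return (r@rot(c).T+np.array(c['eye'],float)).reshape(h,w,3)
E
python3 - <<'E'
from h import *
for n in('top','scene'):
    p,d,c=snap(n,n+'0.png'); print(n,c)
    P=cloud(c,d); np.savez(n+'0.npz',p=p,d=d,P=P); print((d>0).mean())
print(ctrl.get_obs())
E
```

```text
top {'camera_matrix': array([[444.77863536,   0.        , 279.64724783],
       [  0.        , 444.77863536, 213.6857236 ],
       [  0.        ,   0.        ,   1.        ]]), 'k1': -0.020944455568567933, 'eye': array([ 0.48806832, -0.06879332,  1.04991425]), 'orientation': array([-177.05863896,   -1.24915946,  -91.54565674])}
0.9961011904761905
scene {'camera_matrix': array([[469.70754074,   0.        , 273.8178546 ],
       [  0.        , 469.70754074, 204.68507116],
       [  0.        ,   0.        ,   1.        ]]), 'k1': -0.010122719878442571, 'eye': array([1.12733795, 0.62889386, 0.72954892]), 'orientation': array([-1.25013024e+02,  7.31520668e-02,  1.42261856e+02])}
0.9945705782312925
{'clock': 0.1, 'joint_pos': array([ 9.22506098e+01,  2.05891985e+01,  6.39148508e-01, -1.59257428e-02,
       -7.01344287e+01, -1.65066455e+01]), 'qvel': array([-0.07581449,  0.01784054,  0.07176845,  0.02552267,  0.03713439,
       -0.02962628]), 'tau': array([-7.21277502e-04, -5.84165990e+01,  2.93749666e+01,  7.01529086e+00,
        1.01808840e-02, -4.46981801e-05]), 'tool_pos': array([0.16615014, 0.65376315, 0.20420196]), 'orientation': array([ 1.79914749e+02, -9.64974826e-03, -1.42614514e+01]), 'force': array([ 0.65668372, -0.47066669,  0.48531451]), 'moment': array([ 0.01379904,  0.00661475, -0.03465947]), 'gripper_force': 0.0, 'opening': 0.08718718922304794}
```

View pics/top0.png

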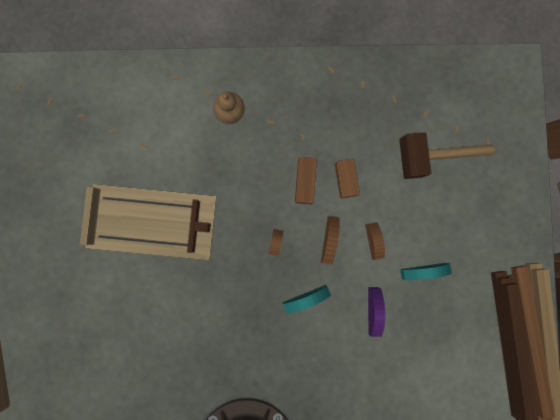

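View pics/scene0.png

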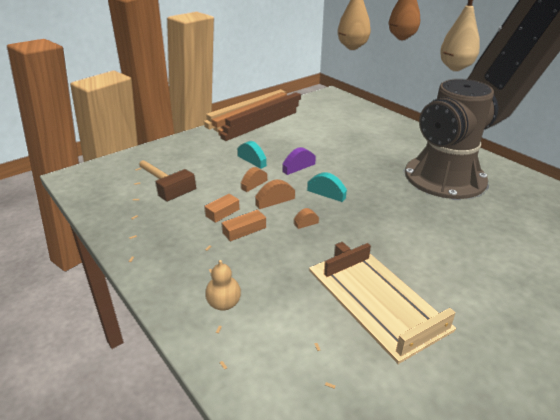

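The top view shows the small, large and mid cauls at about (276,242), (331,240) and (376,241). The offcuts are at (306,180) and (347,178), the gourd at (229,107) and the mallet at (415,155). The rack has its wall on the left near (92,215) and the stop near (200,226).

```bash
python3 - <<'E'
from h import *
z=np.load('top0.npz'); P=z['P']; p=z['p']
bench=P[330:400,20:180,2]; print('bench z',np.median(bench),bench.std())
b=np.median(bench)
m=((P[...,2]-b>0.006)&(P[...,2]<0.2)).astype(np.uint8); m=cv2.morphologyEx(m,cv2.MORPH_OPEN,np.ones((2,2)))
n,l,s,ce=cv2.connectedComponentsWithStats(m)
for i in range(1,n):
    if s[i,4]<80 or s[i,4]>12000: continue
    q=P[l==i]; r=cv2.minAreaRect(q[:,:2].astype(np.float32))
    print(ce[i].round(),s[i,4],'ctr',np.round(r[0],4),'size',np.round(r[1],4),'ang',round(r[2],1),'zmax',np.percentile(q[:,2],98).round(4),p[l==i].mean(0).round())
# rack parts
m=(p[...,0]>-1)
reg=np.zeros(m.shape,bool); reg[170:270,70:225]=1
for lo,hi,nm in((.006,.02,'floor'),(.035,.075,'tall')):
    k=(reg&(P[...,2]-b>lo)&(P[...,2]-b<hi)).astype(np.uint8)
    n,l,s,ce=cv2.connectedComponentsWithStats(k)
    for i in range(1,n):
        if s[i,4]<40: continue
        q=P[l==i]; r=cv2.minAreaRect(q[:,:2].astype(np.float32)); print(nm,s[i,4],np.round(r[0],4),np.round(r[1],4),round(r[2],1),np.median(q[:,2]))
E
```

```text
bench z -0.0007468675195095864 0.05783232837472111
[229. 108.] 804 ctr [ 0.6485 -0.0058] size [0.3371 0.0717] ang 9.4 zmax 0.1057 [58. 79. 96.]
[432. 155.] 1872 ctr [ 0.634 -0.328] size [0.1109 0.5844] ang 18.6 zmax 0.0543 [44. 59. 76.]
[306. 181.] 860 ctr [ 0.5735 -0.1414] size [0.0703 0.2129] ang 67.9 zmax 0.0369 [ 51.  74. 100.]
[348. 179.] 729 ctr [ 0.5812 -0.1699] size [0.0917 0.2591] ang 23.2 zmax 0.0374 [ 53.  75. 103.]
[149. 222.] 8208 ctr [0.5201 0.1461] size [0.4344 0.1513] ang 82.8 zmax 0.0554 [ 86. 111. 125.]
[331. 241.] 625 ctr [ 0.4821 -0.1504] size [0.1634 0.1109] ang 82.9 zmax 0.0649 [47. 65. 89.]
[376. 242.] 505 ctr [ 0.4581 -0.2065] size [0.0874 0.2681] ang 5.8 zmax 0.0529 [46. 64. 88.]
[277. 243.] 271 ctr [ 0.4736 -0.0811] size [0.0304 0.0605] ang 77.1 zmax 0.0408 [49. 68. 92.]
[428. 273.] 642 ctr [ 0.4224 -0.2815] size [0.4419 0.0541] ang 79.8 zmax 0.0649 [92. 95. 42.]
[530. 341.] 8027 ctr [ 0.2827 -0.6039] size [1.096  0.3363] ang 51.9 zmax 0.0694 [43. 61. 80.]
[307. 301.] 664 ctr [ 0.4071 -0.1385] size [0.1866 0.1132] ang 11.6 zmax 0.0642 [88. 91. 40.]
[377. 313.] 742 ctr [ 0.3942 -0.2256] size [0.3528 0.0955] ang 43.9 zmax 0.0641 [83. 41. 67.]
[  3. 387.] 417 ctr [0.3472 0.2824] size [0.1312 0.7452] ang 31.8 zmax 0.0416 [42. 54. 62.]
[247. 411.] 1155 ctr [ 0.2519 -0.0737] size [0.1728 0.4396] ang 69.7 zmax 0.0345 [48. 53. 59.]
floor 6949 [0.5299 0.2079] [0.2885 0.1525] 83.2 0.009406049633984948
tall 592 [0.5468 0.3385] [0.0173 0.1306] 82.1 0.053312585838269144
tall 477 [0.5159 0.0912] [0.0428 0.12  ] 83.0 0.05052776376039958
```

```bash
cat >> h.py <<'E'
def fit(q,guess,R,zlo,zhi,frac=2):
    """robust footprint: PCA + trimmed extents of points near guess (xy), heights zlo..zhi"""
    q=q.reshape(-1,3); q=q[(np.hypot(q[:,0]-guess[0],q[:,1]-guess[1])<R)&(q[:,2]>zlo)&(q[:,2]<zhi)]
    xy=q[:,:2]; best=None
    for a in np.radians(np.arange(0,180,.5)):
        u=np.array([np.cos(a),np.sin(a)]); v=np.array([-u[1],u[0]])
        lu=np.percentile(xy@u,[frac,100-frac]); lv=np.percentile(xy@v,[frac,100-frac])
        A=np.ptp(lu)*np.ptp(lv)
        if best is None or A<best[0]: best=(A,a,lu,lv,u,v)
    A,a,lu,lv,u,v=best
    c=u*lu.mean()+v*lv.mean()
    L,W=np.ptp(lu),np.ptp(lv); ang=np.degrees(a)
    if W>L: L,W,ang=W,L,ang+90
    return c.round(4),round(L,4),round(W,4),ang%180,len(q),np.percentile(q[:,2],98).round(4)
E
python3 - <<'E'
from h import *
z=np.load('top0.npz'); P=z['P']
for n,px,R,f in(('small',(276,242),.05,2),('mid',(376,241),.06,2),('large',(331,240),.07,2),('offA',(347,178),.055,2),('offB',(306,180),.065,2),('gourd',(229,107),.06,1)):
    g=np.median(P[px[1]-2:px[1]+3,px[0]-2:px[0]+3].reshape(-1,3),0); print(n,g.round(3),fit(P,g,R,.006,.12,f))
z2=np.load('scene0.npz')['P']
for n,px in(('small',(306,219)),('large',(276,195)),('mid',(254,179))):
    print(n,'scene',z2[px[1],px[0]].round(3))
E
```

```text
small [ 0.475 -0.082  0.038] (array([ 0.4756, -0.0813]), np.float64(0.0573), np.float64(0.0231), np.float64(168.5), 274, np.float64(0.041))
mid [ 0.472 -0.308  0.051] (array([ 0.4723, -0.3121]), np.float64(0.0809), np.float64(0.0241), np.float64(9.0), 504, np.float64(0.0526))
large [ 0.477 -0.204  0.063] (array([ 0.4774, -0.2069]), np.float64(0.1044), np.float64(0.0239), np.float64(169.5), 622, np.float64(0.0645))
offA [ 0.618 -0.25   0.033] (array([ 0.6188, -0.251 ]), np.float64(0.0824), np.float64(0.041), np.float64(8.0), 731, np.float64(0.0368))
offB [ 0.616 -0.155  0.033] (array([ 0.6161, -0.1539]), np.float64(0.1021), np.float64(0.041), np.float64(174.5), 862, np.float64(0.0367))
gourd [0.773 0.013 0.088] (array([0.785 , 0.0178]), np.float64(0.0669), np.float64(0.0585), np.float64(115.5), 804, np.float64(0.1053))
small scene [ 0.484 -0.071  0.022]
large scene [ 0.484 -0.195  0.029]
mid scene [ 0.481 -0.3    0.026]
```

step_arm(moves=[[[2.9, -3.6, 0, 0.024, 8], [2.9, -3.6, 0, 0.024, 8], [2.9, -3.6, 0, 0, 8], [2.9, -3.6, 0, 0, 8], [2.9, -3.6, 0, 0, 8], [2.9, -3.6, 0, 0, 8], [2.9, -3.6, 0, 0, 8], [2.9, -3.6, 0, 0, 8], [2.9, -3.6, 0, 0, 8], [2.9, -3.6, 0, 0, 8]]])

```text
clock: 1.1
tool_pos: [0.4569, 0.2925, 0.205]
orientation: [-180.0, 0.0, -11.5]
force: [0.8, 0.7, -0.7]
opening: 0.08
gripper_force: 0.0
```

step_arm(moves=[[[0.2, -4.5, 0, 0, 8], [0.2, -4.5, 0, 0, 8], [0.2, -4.5, 0, 0, 8], [0.2, -4.5, 0, 0, 8], [0.2, -4.5, 0, 0, 8], [0.2, -4.5, 0, 0, 8], [0.2, -4.5, 0, 0, 8], [0.2, -4.5, 0, 0, 6], [0, -1.5, 0, 0, 6], [0, 0, 0, 0, 6]]])

```text
clock: 2.1
tool_pos: [0.4716, -0.0829, 0.2047]
orientation: [180.0, 0.1, -11.7]
force: [0.3, -0.6, -0.2]
opening: 0.0632
gripper_force: 0.0
```

Refine the small caul with the wrist camera.

```bash
python3 - <<'E'
from h import *
print(ctrl.get_obs()['tool_pos'])
p,d,c=snap('wrist','w1.png'); P=cloud(c,d); print(c['eye'],c['orientation'],(d>0).mean())
print(fit(P,(.4756,-.0813),.05,.008,.05,1)); print(fit(P,(.4756,-.0813),.05,.012,.05,0.3))
E
```

```text
[ 0.47162045 -0.08286508  0.20466433]
[ 0.5525188  -0.10011363  0.38412634] [ 1.62340094e+02  1.59291886e-02 -1.01701467e+02] 0.996062925170068
(array([ 0.4766, -0.0816]), np.float64(0.0582), np.float64(0.0233), np.float64(167.0), 1008, np.float64(0.0403))
(array([ 0.476 , -0.0815]), np.float64(0.0598), np.float64(0.0236), np.float64(167.5), 996, np.float64(0.0403))
```

View pics/w1.png

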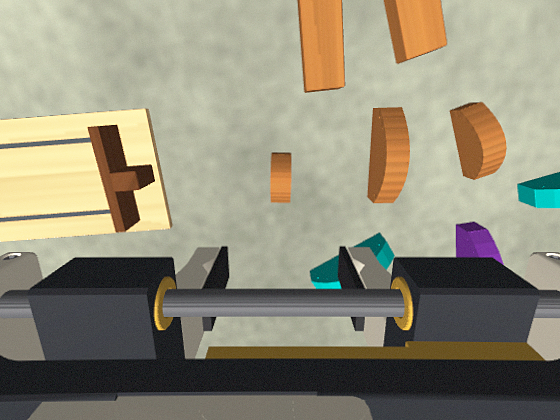

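The wrist view has the small caul at about (281,177), free of its neighbours. The refined centre is (0.476,-0.0815) at -12.5°.

step_arm(moves=[[[0.4, 0.1, -4, -0.017, 6], [0, 0, -4, 0, 6], [0, 0, -4, 0, 6], [0, 0, -3, 0, 6], [0, 0, -2.5, 0, 6], [0, 0, -1.5, 0, 6], [0, 0, -0.6, 0, 6], [0, 0, 0, 0, 6], [0, 0, 0, 0, 1.5], [0, 0, 0, 0, 1.5]]])

```text
clock: 3.15
tool_pos: [0.477, -0.0795, 0.0101]
orientation: [-180.0, -0.1, -12.5]
force: [0.1, 0.2, -0.6]
opening: 0.0488
gripper_force: 0.0
```

step_arm(moves=[[[0, 0, 0, 0, 1.5], [0, 0, 0, 0, 1.5], [0, 0, 0, 0, 1.5], [0, 0, 0, 0, 1.5], [0, 0, 0, 0, 1.5], [0, 0, 0.5, 0, 1.5], [0, 0, 1, 0, 1.5]]])

```text
clock: 3.85
tool_pos: [0.4755, -0.0799, 0.0239]
orientation: [180.0, 0.1, -12.5]
force: [-0.5, 0.1, 1.1]
opening: 0.023
gripper_force: 30.0
```

```bash
python3 - <<'E'
from h import *
P=np.load('top0.npz')['P']
for g,R,a,b in(((.53,.208),.2,.005,.016),((.547,.3385),.09,.045,.06),((.516,.09),.08,.045,.06)):
    for f in (.3,1): print(fit(P,g,R,a,b,f))
E
```

```text
(array([0.5299, 0.2042]), np.float64(0.2799), np.float64(0.1498), np.float64(83.0), 6946, np.float64(0.0134))
(array([0.5293, 0.2   ]), np.float64(0.2684), np.float64(0.1478), np.float64(82.5), 6946, np.float64(0.0134))
(array([0.5466, 0.3387]), np.float64(0.1296), np.float64(0.017), np.float64(172.5), 483, np.float64(0.0577))
(array([0.5464, 0.3389]), np.float64(0.1277), np.float64(0.0161), np.float64(173.0), 483, np.float64(0.0577))
(array([0.5158, 0.0913]), np.float64(0.1193), np.float64(0.0422), np.float64(172.5), 432, np.float64(0.0571))
(array([0.5164, 0.0912]), np.float64(0.1165), np.float64(0.0414), np.float64(173.0), 432, np.float64(0.0571))
```

step_arm(moves=[[[0, 0, 5, 0, 1.5], [0, 0, 5, 0, 1.5], [0, 3, 2, 0, 1.5], [0, 3, 0, 0, 1.5]]])

```text
clock: 4.25
tool_pos: [0.4785, -0.019, 0.1488]
orientation: [-179.8, -0.4, -12.6]
force: [0.4, 0.5, -0.7]
opening: 0.0237
gripper_force: 30.0
```

step_arm(moves=[[[0.8, 3.8, 0, 0.047, 1.5], [0.8, 3.8, 0, 0.047, 1.5], [0.8, 3.8, 0, 0, 1.5], [0.8, 3.8, 0, 0, 1.5], [0.8, 3.8, 0, 0, 1.5], [0.8, 3.8, 0, 0, 1.5], [0.8, 3.8, 0, 0, 1.5], [0.8, 3.8, 0, 0, 1.5], [0, 0.2, 0, 0, 1.5], [0, 0, 0, 0, 1.5]]])

```text
clock: 5.25
tool_pos: [0.5399, 0.2869, 0.1441]
orientation: [180.0, 0.0, -7.0]
force: [0.5, -0.4, -1.1]
opening: 0.0237
gripper_force: 30.0
```

```bash
python3 - <<'E'
from h import *
o=ctrl.get_obs(); print(o['tool_pos'],o['orientation'],o['force'])
p,d,c=snap('wrist','w2.png'); P=cloud(c,d)
print(fit(P,(.53,.2073),.2,.005,.016,.3)); print(fit(P,(.5465,.3388),.08,.045,.062,.3),fit(P,(.516,.0912),.08,.045,.062,.3))
E
```

```text
[0.53987672 0.2869433  0.14406092] [ 1.79967563e+02  3.10977322e-02 -7.01753599e+00] [ 0.50294166 -0.44859554 -1.0573776 ]
(array([0.5306, 0.2065]), np.float64(0.2816), np.float64(0.1481), np.float64(83.0), 28393, np.float64(0.0116))
(array([0.5539, 0.3398]), np.float64(0.1159), np.float64(0.0159), np.float64(173.0), 2274, np.float64(0.0562)) (array([0.5165, 0.0928]), np.float64(0.1186), np.float64(0.0413), np.float64(173.5), 2925, np.float64(0.0555))
```

View pics/w2.png

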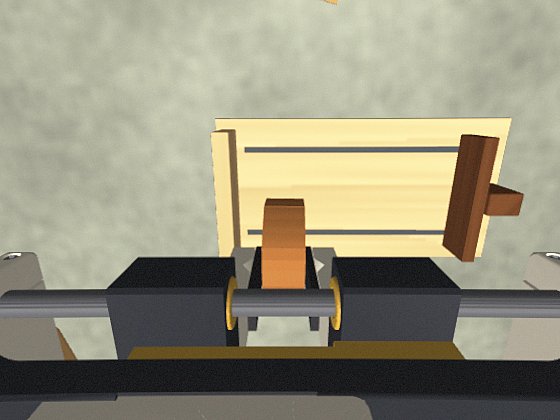

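The view shows the small caul held at about (284,245), with the wall edge at (228,190) and the stop at (470,200). That matches the rack estimate, so I lower it.

step_arm(moves=[[[0, 0, -4, 0, 1.5], [0, 0, -3, 0, 1.5], [0, 0, -2.5, 0, 1.5], [0, 0, -1.5, 0, 1.5], [0, 0, -0.8, 0, 1.5], [0, 0, -0.3, 0, 1.5], [0, 0, -0.2, 0, 1.5], [0, 0, -0.1, 0, 1.5], [0, 0, 0, 0, 1.5]]])

```text
clock: 6.2
tool_pos: [0.5405, 0.2864, 0.0208]
orientation: [-179.9, -0.0, -7.1]
force: [0.0, 1.1, 0.3]
opening: 0.0235
gripper_force: 30.0
```

step_arm(moves=[[[0, 0, -0.1, 0, 1.5], [0, 0, 0, 0, 1.5]]])

```text
clock: 6.4
tool_pos: [0.5404, 0.2864, 0.0194]
orientation: [-180.0, -0.0, -7.1]
force: [-1.1, 0.5, -0.0]
opening: 0.0231
gripper_force: 30.0
```

step_arm(moves=[[[0, 0, -0.1, 0, 1.5], [0, 0, 0, 0, 1.5]]])

```text
clock: 6.6
tool_pos: [0.5405, 0.2864, 0.0193]
orientation: [-180.0, -0.0, -7.1]
force: [-2.4, -1.6, 8.4]
opening: 0.0238
gripper_force: 30.0
```

Contact at 8 N. Release with a small opening, then rise.

step_arm(moves=[[[0, 0, 0, 0, 3.4], [0, 0, 0, 0, 3.4], [0, 0, 0, 0, 3.4], [0, 0, 0, 0, 3.4], [0, 0, 1, 0, 3.4], [0, 0, 2, 0, 3.4], [0, 0, 3, 0, 3.4], [0, 0, 4, 0, 4], [0, 0, 4, 0, 6]]])

```text
clock: 7.5
tool_pos: [0.54, 0.2859, 0.16]
orientation: [180.0, 0.0, -7.1]
force: [0.6, -0.1, -0.2]
opening: 0.0432
gripper_force: 0.0
```

step_arm(moves=[[[-0.5, -4.3, 2, 0, 6], [-0.5, -4.3, 2, 0, 6], [-0.5, -4.3, 0, 0, 6], [-0.5, -4.3, 0, 0, 6], [-0.5, -4.3, 0, 0, 6], [-0.5, -4.3, 0, 0, 6], [-0.5, -4.3, 0, 0, 6], [-0.5, -4.3, 0, 0.07, 6], [-0.5, -4.3, 0, 0.07, 6], [-0.5, -4.3, 0, 0.07, 6]]])

```text
clock: 8.5
tool_pos: [0.4898, -0.1455, 0.1991]
orientation: [180.0, -0.1, 5.1]
force: [0.5, -0.1, 0.6]
opening: 0.0599
gripper_force: 0.0
```

step_arm(moves=[[[-0.5, -4.3, 0, 0.07, 6], [-0.5, -4.3, 0, 0, 6], [-0.5, -4.3, 0, 0, 6], [-0.3, -3.9, 0, 0, 6], [0, 0, 0, 0, 6], [0, 0, 0, 0, 6]]])

```text
clock: 9.1
tool_pos: [0.4717, -0.3126, 0.1983]
orientation: [-180.0, 0.0, 8.8]
force: [-0.0, -0.2, 0.3]
opening: 0.0598
gripper_force: 0.0
```

```bash
python3 - <<'E'
from h import *
o=ctrl.get_obs(); print(o['tool_pos'],o['orientation'])
p,d,c=snap('wrist','w3.png'); P=cloud(c,d)
print(fit(P,(.4723,-.3121),.06,.010,.06,.5),fit(P,(.4774,-.2069),.065,.010,.07,.5))
p,d,c=snap('top'); P=cloud(c,d); print('small',fit(P,(.54,.2867),.05,.02,.054,2))
E
```

```text
[ 0.47169484 -0.31264721  0.1982748 ] [-1.79992483e+02  8.11958256e-03  8.81522109e+00]
(array([ 0.4733, -0.3122]), np.float64(0.084), np.float64(0.0237), np.float64(9.0), 1530, np.float64(0.0522)) (array([ 0.4786, -0.2067]), np.float64(0.1082), np.float64(0.0239), np.float64(169.5), 2855, np.float64(0.064))
small (array([0.5414, 0.3022]), np.float64(0.0624), np.float64(0.0557), np.float64(84.0), 475, np.float64(0.0521))
```

step_arm(moves=[[[0.1, 0, -4, 0, 6], [0, 0, -4, 0, 6], [0, 0, -4, 0, 6], [0, 0, -3, 0, 6], [0, 0, -2, 0, 6], [0, 0, -1.2, 0, 6], [0, 0, -0.3, 0, 6], [0, 0, 0, 0, 1.5], [0, 0, 0, 0, 1.5], [0, 0, 0, 0, 1.5]]])

```text
clock: 10.2
tool_pos: [0.4741, -0.312, 0.0143]
orientation: [179.9, -0.1, 9.0]
force: [0.3, -0.4, -0.3]
opening: 0.0416
gripper_force: 0.0
```

step_arm(moves=[[[0, 0, 0, 0, 1.5], [0, 0, 0, 0, 1.5], [0, 0, 0, 0, 1.5], [0, 0, 0, 0, 1.5], [0, 0, 0, 0, 1.5], [0, 0, 0, 0, 1.5]]])

```text
clock: 10.8
tool_pos: [0.4734, -0.3119, 0.0135]
orientation: [180.0, -0.0, 9.0]
force: [-0.4, 0.7, 5.5]
opening: 0.0235
gripper_force: 30.3
```

step_arm(moves=[[[0, 0, 1, 0, 1.5], [0, 0, 3, 0, 1.5], [0, 0, 4, 0, 1.5], [0, 0, 4, 0, 1.5], [0.5, 4, 2, 0, 1.5], [0.5, 4, 0, -0.07, 1.5], [0.5, 4, 0, -0.07, 1.5], [0.5, 4, 0, -0.07, 1.5], [0.5, 4, 0, -0.07, 1.5], [0.5, 4, 0, 0, 1.5]]])

```text
clock: 11.8
tool_pos: [0.503, -0.0702, 0.1536]
orientation: [-180.0, -0.0, -7.2]
force: [1.0, -0.0, -1.0]
opening: 0.0236
gripper_force: 30.3
```

step_arm(moves=[[[0.5, 4.5, 0, 0, 1.5], [0.5, 4.5, 0, 0, 1.5], [0.5, 4.5, 0, 0, 1.5], [0.5, 4.5, 0, 0, 1.5], [0.5, 4.5, 0, 0, 1.5], [0.5, 4.5, 0, 0, 1.5], [0, 3.4, 0, 0, 1.5], [0, 0, 0, 0, 1.5], [0, 0, 0, 0, 1.5]]])

```text
clock: 12.7
tool_pos: [0.5327, 0.2327, 0.1529]
orientation: [180.0, 0.0, -7.0]
force: [-0.5, 0.0, -1.4]
opening: 0.0235
gripper_force: 30.3
```

```bash
python3 - <<'E'
from h import *
o=ctrl.get_obs(); print(o['tool_pos'],o['orientation'])
snap('wrist','w4.png'); 
E
```

```text
[0.5327052  0.23274446 0.15285194] [ 1.79964033e+02  4.46107552e-02 -7.00839290e+00]
```

View pics/w4.png

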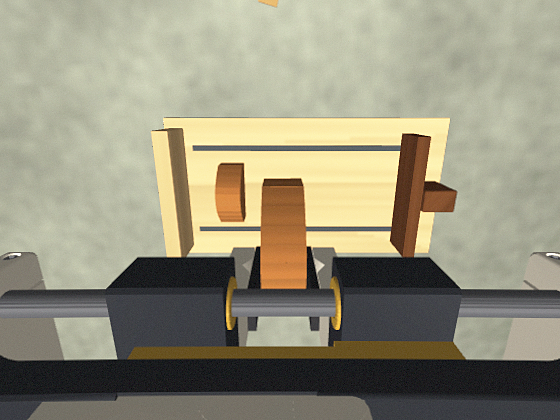

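The small caul stands straight at (230,192), and the mid caul is held at (284,235) with a clear gap. I lower it.

step_arm(moves=[[[0, 0, -4, 0, 1.5], [0, 0, -3, 0, 1.5], [0, 0, -3, 0, 1.5], [0, 0, -1.8, 0, 1.5], [0, 0, -0.7, 0, 1.5], [0, 0, -0.3, 0, 1.5], [0, 0, -0.1, 0, 1.5], [0, 0, -0.1, 0, 1.5], [0, 0, 0, 0, 1.5], [0, 0, 0, 0, 1.5]]])

```text
clock: 13.75
tool_pos: [0.5335, 0.2325, 0.0237]
orientation: [-180.0, -0.0, -7.1]
force: [-0.2, 0.1, -0.4]
opening: 0.0238
gripper_force: 30.3
```

step_arm(moves=[[[0, 0, -0.1, 0, 1.5], [0, 0, 0, 0, 1.5]]])

```text
clock: 13.95
tool_pos: [0.5336, 0.2326, 0.0235]
orientation: [-180.0, -0.1, -7.1]
force: [-2.3, 1.0, 9.1]
opening: 0.0242
gripper_force: 30.0
```

step_arm(moves=[[[0, 0, 0, 0, 3.4], [0, 0, 0, 0, 3.4], [0, 0, 0, 0, 3.4], [0, 0, 0, 0, 3.4], [0, 0, 1, 0, 3.4], [0, 0, 2, 0, 3.4], [0, 0, 3, 0, 3.4], [0, 0, 4, 0, 4], [0, 0, 4, 0, 6], [0, 0, 4, 0, 6]]])

```text
clock: 14.95
tool_pos: [0.533, 0.2319, 0.2045]
orientation: [-180.0, -0.0, -7.1]
force: [0.9, 0.5, -0.6]
opening: 0.0505
gripper_force: 0.0
```

step_arm(moves=[[[-0.5, -4.4, 0, -0.06, 6], [-0.5, -4.4, 0, 0, 6], [-0.5, -4.4, 0, 0, 6], [-0.5, -4.4, 0, 0, 6], [-0.5, -4.4, 0, 0, 6], [-0.6, -4.4, 0, 0, 6], [-0.6, -4.4, 0, 0, 6], [-0.6, -4.4, 0, 0, 6], [-0.6, -4.4, 0, 0, 6], [-0.6, -4.3, 0, 0, 6]]])

```text
clock: 15.95
tool_pos: [0.4776, -0.2086, 0.2031]
orientation: [-180.0, -0.1, -10.5]
force: [1.6, -0.1, 0.4]
opening: 0.0599
gripper_force: 0.0
```

step_arm(moves=[[[0, 0, 0, 0, 6], [0, 0, 0, 0, 6]]])

```text
clock: 16.15
tool_pos: [0.4778, -0.2079, 0.2025]
orientation: [-180.0, -0.0, -10.7]
force: [1.1, -0.1, -0.7]
opening: 0.06
gripper_force: 0.0
```

```bash
python3 - <<'E'
from h import *
o=ctrl.get_obs(); print(o['tool_pos'],o['orientation'])
p,d,c=snap('wrist'); P=cloud(c,d)
print(fit(P,(.4785,-.2067),.065,.010,.07,.5))
E
```

```text
[ 0.47775211 -0.20791575  0.20251419] [-1.79999175e+02 -1.53000258e-02 -1.06879646e+01]
(array([ 0.4783, -0.2073]), np.float64(0.1091), np.float64(0.0238), np.float64(169.5), 2015, np.float64(0.0641))
```

step_arm(moves=[[[0, 0, -4, 0, 6], [0, 0, -4, 0, 6], [0, 0, -4, 0, 6], [0, 0, -3, 0, 6], [0, 0, -2, 0, 6], [0, 0, -1, 0, 6], [0, 0, 0, 0, 1.5], [0, 0, 0, 0, 1.5], [0, 0, 0, 0, 1.5], [0, 0, 0, 0, 1.5]]])

```text
clock: 17.2
tool_pos: [0.4791, -0.2068, 0.0232]
orientation: [-180.0, -0.1, -10.5]
force: [-0.6, 0.2, -0.3]
opening: 0.0337
gripper_force: 0.0
```

step_arm(moves=[[[0, 0, 0, 0, 1.5], [0, 0, 0, 0, 1.5], [0, 0, 0, 0, 1.5], [0, 0, 0, 0, 1.5], [0, 0, 0, 0, 1.5], [0, 0, 0, 0, 1.5]]])

```text
clock: 17.8
tool_pos: [0.4786, -0.2069, 0.0227]
orientation: [180.0, -0.1, -10.5]
force: [-2.4, 1.7, 6.7]
opening: 0.0238
gripper_force: 30.0
```

step_arm(moves=[[[0, 0, 1, 0, 1.5], [0, 0, 3, 0, 1.5], [0, 0, 4, 0, 1.5], [0, 0, 4, 0, 1.5], [0.5, 3.8, 2, 0.06, 1.5], [0.5, 3.8, 0, 0, 1.5], [0.5, 3.8, 0, 0, 1.5], [0.5, 3.8, 0, 0, 1.5], [0.5, 3.8, 0, 0, 1.5], [0.5, 3.8, 0, 0, 1.5]]])

```text
clock: 18.8
tool_pos: [0.5079, 0.0226, 0.1627]
orientation: [-180.0, -0.0, -7.1]
force: [1.5, 0.2, -0.5]
opening: 0.0235
gripper_force: 30.0
```

step_arm(moves=[[[0.5, 3.8, 0, 0, 1.5], [0.5, 3.8, 0, 0, 1.5], [0.5, 3.8, 0, 0, 1.5], [0.3, 4.2, 0, 0, 1.5], [0, 0, 0, 0, 1.5], [0, 0, 0, 0, 1.5]]])

```text
clock: 19.4
tool_pos: [0.5257, 0.1779, 0.162]
orientation: [180.0, 0.0, -7.0]
force: [-0.8, -1.2, -1.2]
opening: 0.0238
gripper_force: 30.0
```

```bash
python3 - <<'E'
from h import *
o=ctrl.get_obs(); print(o['tool_pos'],o['orientation'])
snap('wrist','w5.png'); 
E
```

```text
[0.52574941 0.1778692  0.16198842] [ 1.79970056e+02  4.39424957e-02 -6.99894395e+00]
```

View pics/w5.png

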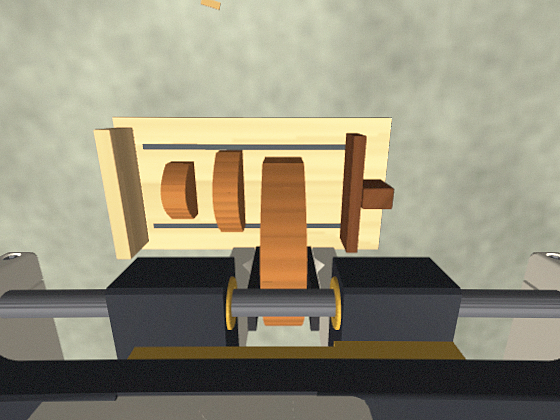

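Small (178,190) and mid (228,190) stand straight, and the large is held between the mid and the stop (352,190) with room on both sides. I lower it.

step_arm(moves=[[[0, 0, -4, 0, 1.5], [0, 0, -3, 0, 1.5], [0, 0, -3, 0, 1.5], [0, 0, -1.8, 0, 1.5], [0, 0, -0.7, 0, 1.5], [0, 0, -0.2, 0, 1.5], [0, 0, -0.1, 0, 1.5], [0, 0, -0.1, 0, 1.5], [0, 0, 0, 0, 1.5], [0, 0, 0, 0, 1.5]]])

```text
clock: 20.45
tool_pos: [0.5265, 0.1774, 0.0337]
orientation: [-180.0, -0.0, -7.1]
force: [-0.3, 0.1, -0.9]
opening: 0.0238
gripper_force: 30.0
```

step_arm(moves=[[[0, 0, -0.1, 0, 1.5], [0, 0, 0, 0, 1.5]]])

```text
clock: 20.65
tool_pos: [0.5265, 0.1775, 0.0328]
orientation: [-180.0, -0.0, -7.1]
force: [-2.1, -0.1, 4.2]
opening: 0.0238
gripper_force: 30.0
```

step_arm(moves=[[[0, 0, 0, 0, 3.4], [0, 0, 0, 0, 3.4], [0, 0, 0, 0, 3.4], [0, 0, 0, 0, 3.4], [0, 0, 1, 0, 3.4], [0, 0, 2, 0, 3.4], [0, 0, 3, 0, 3.4], [0, 0, 4, 0, 4], [0, 0, 4, 0, 6], [0, 0, 4, 0, 6]]])

```text
clock: 21.65
tool_pos: [0.526, 0.1769, 0.2146]
orientation: [-180.0, -0.0, -7.1]
force: [0.8, 0.1, 0.1]
opening: 0.0505
gripper_force: 0.0
```

```bash
python3 - <<'E'
from h import *
o=ctrl.get_obs(); print(o['tool_pos'],o['orientation'],o['joint_pos'])
E
```

```text
[0.52598062 0.17692669 0.21461111] [-1.79979091e+02 -3.05138766e-02 -7.09262879e+00] [ 3.88171207e+01  8.87723200e+00 -1.38442302e+01  7.99034096e-03
 -6.72422891e+01  4.40871674e+01]
```

step_arm(moves=[[[-0.1, -0.9, 0, -0.143, 6], [-0.1, -0.9, 0, -0.143, 6], [-0.1, -0.9, 0, -0.143, 6], [-0.1, -0.9, 0, -0.143, 6], [-0.1, -0.9, 0, -0.143, 6], [-0.1, -0.9, 0, -0.143, 6], [-0.1, -0.9, 0, -0.143, 6], [-0.1, -0.9, 0, -0.143, 6], [-0.1, -0.9, 0, -0.143, 6], [-0.2, -1.0, 0, -0.143, 6]]])

```text
clock: 22.65
tool_pos: [0.5151, 0.0858, 0.2128]
orientation: [-180.0, 0.0, -89.4]
force: [-0.1, -0.2, 0.3]
opening: 0.0599
gripper_force: 0.0
```

step_arm(moves=[[[0, 0, 0, -0.141, 6], [0, 0, 0, 0, 6], [0, 0, 0, 0, 6]]])

```text
clock: 22.95
tool_pos: [0.5153, 0.0862, 0.2126]
orientation: [-180.0, 0.0, -96.9]
force: [0.0, -0.2, -0.0]
opening: 0.06
gripper_force: 0.0
```

```bash
python3 - <<'E'
from h import *
o=ctrl.get_obs(); print(o['tool_pos'],o['orientation'])
p,d,c=snap('wrist','w6.png'); P=cloud(c,d)
O=np.array([.5301,.2073]); a=np.radians(-7.1); M=np.array([[np.cos(a),np.sin(a)],[-np.sin(a),np.cos(a)]])
def stat(P,lbl):
    X=(P.reshape(-1,3)[:,:2]-O)@M.T; z=P.reshape(-1,3)[:,2]
    k=(z>.044)&(z<.065)&(X[:,1]>-.16)&(X[:,1]<-.075)&(abs(X[:,0])<.075)
    print(lbl,'stop y',np.percentile(X[k,1],[1,99]).round(4),'x',np.percentile(X[k,0],[1,99]).round(4),k.sum())
    f=k&(X[:,1]<-.118); print(' fin x',np.percentile(X[f,0],[2,98]).round(4),'y',np.percentile(X[f,1],[1,99]).round(4),f.sum())
    for n,y in(('small',.08),('mid',.025),('large',-.03)):
        k=(z>.02)&(z<.08)&(abs(X[:,1]-y)<.025)&(abs(X[:,0])<.07)
        if k.sum()>50: print(' ',n,'y',np.percentile(X[k,1],[1,99]).round(4),'x',np.percentile(X[k,0],[1,99]).round(4),z[k].max().round(3))
stat(P,'wrist')
p,d,c=snap('top','t2.png'); stat(cloud(c,d),'top')
E
```

```text
[0.51528354 0.08620745 0.21259799] [-1.79968652e+02  1.98832484e-02 -9.68643539e+01]
wrist stop y [-0.1379 -0.097 ] x [-0.0584  0.0575] 1589
 fin x [-0.0107  0.0097] y [-0.1381 -0.1185] 360
  small y [0.0665 0.0908] x [-0.0297  0.0293] 0.051
  mid y [0.0118 0.0175] x [-0.0425  0.0406] 0.047
  large y [-0.0433 -0.019 ] x [-0.0547  0.0519] 0.076
top stop y [-0.1381 -0.0984] x [-0.0322  0.011 ] 131
 fin x [-0.0103  0.0106] y [-0.1381 -0.1184] 94
```

View pics/w6.png

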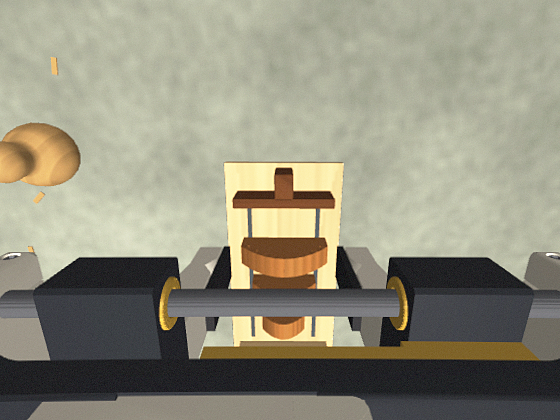

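The stop's fin is at (284,183), with the large, mid and small cauls standing in line behind it. The fin centre is near rack y -0.1235 (joint about 0.003), so I pinch it 3 mm back from centre to clear the plate.

step_arm(moves=[[[-0.1, -0.4, -4, 0, 6], [0, 0, -4, 0, 6], [0, 0, -4, 0, 5], [0, 0, -3, 0, 5], [0, 0, -2.5, 0, 5], [0, 0, -1.2, 0, 5], [0, 0, -0.5, 0, 5], [0, 0, 0, 0, 5], [0, 0, 0, 0, 1.5], [0, 0, 0, 0, 1.5]]])

```text
clock: 24.05
tool_pos: [0.515, 0.0826, 0.0212]
orientation: [-179.9, 0.1, -97.1]
force: [-1.0, 0.2, -0.1]
opening: 0.0391
gripper_force: 0.0
```

step_arm(moves=[[[0, 0, 0, 0, 1.5], [0, 0, 0, 0, 1.5], [0, 0, 0, 0, 1.5], [0, 0, 0, 0, 1.5], [0, 0, 0, 0, 1.5], [0, 0, 0, 0, 1.5]]])

```text
clock: 24.65
tool_pos: [0.5147, 0.0823, 0.0206]
orientation: [-180.0, 0.0, -97.1]
force: [-0.7, 0.1, 5.9]
opening: 0.0216
gripper_force: 30.0
```

step_arm(moves=[[[0.06, 0.5, 0, 0, 1.5], [0.06, 0.5, 0, 0, 1.5], [0.06, 0.5, 0, 0, 1.5], [0.06, 0.5, 0, 0, 1.5], [0.06, 0.5, 0, 0, 1.5], [0.06, 0.5, 0, 0, 1.5], [0.06, 0.5, 0, 0, 1.5], [0.06, 0.5, 0, 0, 1.5], [0.06, 0.5, 0, 0, 1.5], [0.06, 0.4, 0, 0, 1.5]]])

```text
clock: 25.65
tool_pos: [0.5207, 0.1312, 0.0206]
orientation: [-180.0, -0.0, -97.1]
force: [-0.3, -3.0, 6.3]
opening: 0.0216
gripper_force: 30.0
```

step_arm(moves=[[[0.037, 0.3, 0, 0, 1.5], [0.037, 0.3, 0, 0, 1.5], [0.037, 0.3, 0, 0, 1.5], [0.037, 0.3, 0, 0, 1.5], [0.037, 0.3, 0, 0, 1.5], [0.037, 0.3, 0, 0, 1.5], [0.037, 0.3, 0, 0, 1.5], [0.037, 0.3, 0, 0, 1.5], [0.037, 0.3, 0, 0, 1.5], [0.037, 0.3, 0, 0, 1.5]]])

```text
clock: 26.65
tool_pos: [0.5243, 0.161, 0.0206]
orientation: [-180.0, -0.0, -97.1]
force: [0.4, -2.6, 5.6]
opening: 0.0218
gripper_force: 30.0
```

step_arm(moves=[[[0.037, 0.3, 0, 0, 1.5], [0.037, 0.3, 0, 0, 1.5], [0.037, 0.3, 0, 0, 1.5], [0.037, 0.3, 0, 0, 1.5], [0.037, 0.3, 0, 0, 1.5], [0.037, 0.3, 0, 0, 1.5], [0.037, 0.3, 0, 0, 1.5], [0.037, 0.3, 0, 0, 1.5], [0.037, 0.3, 0, 0, 1.5], [0.037, 0.3, 0, 0, 1.5]]])

```text
clock: 27.65
tool_pos: [0.528, 0.1908, 0.0206]
orientation: [-180.0, -0.0, -97.1]
force: [0.5, -3.8, 5.4]
opening: 0.0218
gripper_force: 30.0
```

step_arm(moves=[[[0.037, 0.3, 0, 0, 1.5], [0.037, 0.3, 0, 0, 1.5], [0.037, 0.3, 0, 0, 1.5], [0.037, 0.3, 0, 0, 1.5], [0.037, 0.3, 0, 0, 1.5], [0.037, 0.3, 0, 0, 1.5], [0.037, 0.3, 0, 0, 1.5], [0.037, 0.3, 0, 0, 1.5], [0.037, 0.3, 0, 0, 1.5], [0.037, 0.3, 0, 0, 1.5]]])

```text
clock: 28.65
tool_pos: [0.5318, 0.2208, 0.0206]
orientation: [-180.0, -0.0, -97.1]
force: [1.4, -2.9, 5.4]
opening: 0.0218
gripper_force: 30.0
```

```bash
python3 - <<'E'
from h import *
snap('scene','s3.png')
E
```

```text
(no output)
```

View pics/s3.png

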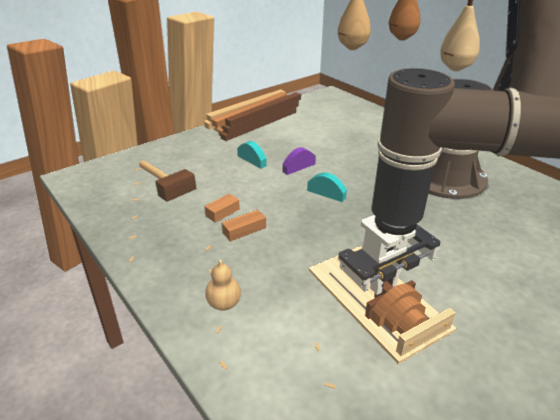

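The row is packed and upright at about (398,308), about 10 mm short of the wall. I close the rest in 1 mm steps while watching the force.

step_arm(moves=[[[0.012, 0.1, 0, 0, 1.5], [0.012, 0.1, 0, 0, 1.5], [0.012, 0.1, 0, 0, 1.5], [0.012, 0.1, 0, 0, 1.5], [0.012, 0.1, 0, 0, 1.5], [0.012, 0.1, 0, 0, 1.5], [0.012, 0.1, 0, 0, 1.5]]])

```text
clock: 29.4
tool_pos: [0.5326, 0.2278, 0.0206]
orientation: [-180.0, -0.0, -97.1]
force: [1.2, -3.4, 5.2]
opening: 0.0214
gripper_force: 30.0
```

step_arm(moves=[[[0.006, 0.05, 0, 0, 1.5], [0.006, 0.05, 0, 0, 1.5], [0.006, 0.05, 0, 0, 1.5]]])

```text
clock: 29.7
tool_pos: [0.5328, 0.2293, 0.0206]
orientation: [-180.0, -0.0, -97.1]
force: [1.5, -4.0, 6.0]
opening: 0.0217
gripper_force: 30.0
```

step_arm(moves=[[[0.006, 0.05, 0, 0, 1.5], [0.006, 0.05, 0, 0, 1.5], [0.006, 0.05, 0, 0, 1.5]]])

```text
clock: 30.0
tool_pos: [0.533, 0.2308, 0.0206]
orientation: [-180.0, -0.0, -97.1]
force: [0.3, -3.6, 5.5]
opening: 0.0216
gripper_force: 30.0
```

step_arm(moves=[[[0.006, 0.05, 0, 0, 1.5], [0.006, 0.05, 0, 0, 1.5]]])

```text
clock: 30.2
tool_pos: [0.5331, 0.2318, 0.0206]
orientation: [-180.0, -0.0, -97.1]
force: [1.1, -2.6, 5.7]
opening: 0.0217
gripper_force: 30.0
```

step_arm(moves=[[[0.006, 0.05, 0, 0, 1.5], [0.006, 0.05, 0, 0, 1.5]]])

```text
clock: 30.4
tool_pos: [0.5331, 0.2319, 0.0206]
orientation: [-180.0, -0.1, -97.1]
force: [2.8, -8.0, 6.4]
opening: 0.0215
gripper_force: 30.0
```

step_arm(moves=[[[0.006, 0.05, 0, 0, 1.5], [0.006, 0.05, 0, 0, 1.5]]])

```text
clock: 30.6
tool_pos: [0.5331, 0.2319, 0.0206]
orientation: [180.0, -0.2, -97.1]
force: [3.5, -12.3, 8.4]
opening: 0.0217
gripper_force: 30.0
```

The force rose to 12 N with no further motion, so the row is packed. I let go and rise.

step_arm(moves=[[[0, 0, 0, 0, 5], [0, 0, 0, 0, 5], [0, 0, 0, 0, 5], [0, 0, 0, 0, 5], [0, 0, 1, 0, 5], [0, 0, 2, 0, 5], [0, 0, 4, 0, 5], [0, 0, 4, 0, 5], [0, 0, 4, 0, 5], [0, 0, 4, 0, 5]]])

```text
clock: 31.6
tool_pos: [0.5326, 0.2341, 0.2127]
orientation: [-180.0, 0.0, -97.1]
force: [1.1, 0.6, -0.2]
opening: 0.0501
gripper_force: 0.0
```

step_arm(moves=[[[0, -4, 0, 0, 5], [0, -4, 0, 0, 5], [0, -4, 0, 0, 5], [0, -4, 0, 0, 5], [0, -4, 0, 0, 5], [0, 0, 0, 0, 5]]])

```text
clock: 32.2
tool_pos: [0.5322, 0.0307, 0.211]
orientation: [-180.0, 0.0, -97.3]
force: [0.4, 0.3, 0.4]
opening: 0.0499
gripper_force: 0.0
```

```bash
python3 - <<'E'
from h import *
O=np.array([.5301,.2073]); a=np.radians(-7.1); M=np.array([[np.cos(a),np.sin(a)],[-np.sin(a),np.cos(a)]])
p,d,c=snap('wrist'); q=cloud(c,d).reshape(-1,3); X=(q[:,:2]-O)@M.T; z=q[:,2]
k=(z>.03)&(z<.085)&(abs(X[:,0])<.007)
for y in np.arange(.0,.14,.004):
    s=k&(abs(X[:,1]-y)<.002)
    if s.sum(): print(round(y,3),np.percentile(z[s],95).round(3),end='; ')
for n,lo,hi in(('small',.042,.049),('mid',.051,.061),('large',.066,.073)): pass
p,d,c=snap('top','t3.png'); P=cloud(c,d)
for n,px,R in(('offA',(347,178),.055),('offB',(306,180),.065)): print(n,fit(P,np.median(P[px[1]-2:px[1]+3,px[0]-2:px[0]+3].reshape(-1,3),0),R,.006,.12,2)[:2])
cv2.imwrite('pics/t3c.png',cv2.resize(p[160:280,60:240],None,fx=4,fy=4,interpolation=2))
E
```

```text
0.012 0.053; 0.016 0.056; 0.02 0.056; 0.024 0.056; 0.028 0.056; 0.032 0.056; 0.036 0.056; 0.04 0.056; 0.044 0.053; offA (array([ 0.6189, -0.2511]), np.float64(0.0821))
offB (array([ 0.6161, -0.1539]), np.float64(0.1022))
```

View pics/t3c.png

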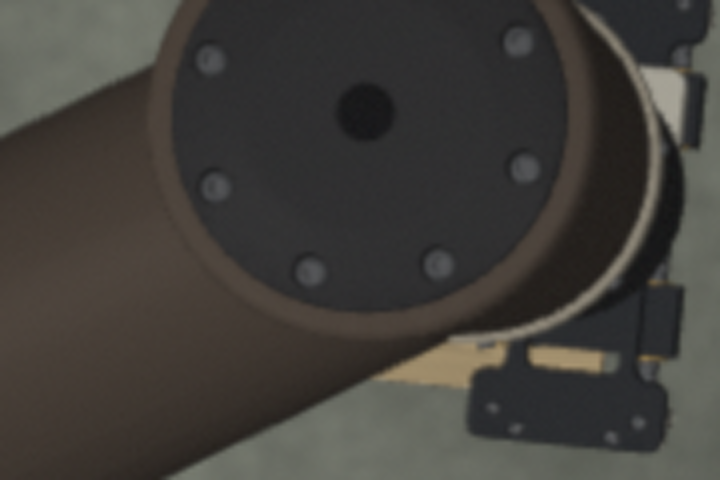

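The arm hides the rack in the top view. I move clear and look again.

step_arm(moves=[[[-0.5, -4.8, 0, 0, 5], [-0.5, -4.8, 0, 0, 5], [-0.5, -4.8, 0, 0, 5], [-0.5, -4.8, 0, 0, 5], [-0.5, -4.8, 0, 0, 5], [-0.5, -4.8, 0, 0, 5], [-0.5, -4.8, 0, 0, 5], [0, 0, 0, 0, 5], [0, 0, 0, 0, 5]]])

```text
clock: 33.2
tool_pos: [0.498, -0.302, 0.2098]
orientation: [180.0, 0.0, -97.2]
force: [0.6, 0.9, -0.3]
opening: 0.0502
gripper_force: 0.0
```

```bash
python3 - <<'E'
from h import *
O=np.array([.5301,.2073]); a=np.radians(-7.1); M=np.array([[np.cos(a),np.sin(a)],[-np.sin(a),np.cos(a)]])
p,d,c=snap('top'); q=cloud(c,d).reshape(-1,3); X=(q[:,:2]-O)@M.T; z=q[:,2]
k=(z>.03)&(z<.085)&(abs(X[:,0])<.008)
for y in np.arange(0,.145,.003):
    s=k&(abs(X[:,1]-y)<.0015)
    if s.sum(): print(round(y,3),np.median(z[s]).round(3),end='; ')
k=(z>.02)&(z<.085)
for n,y in(('small',.113),('mid',.089),('large',.065)):
    s=k&(abs(X[:,1]-y)<.008)&(abs(X[:,0])<.074); print('\n',n,'x',np.percentile(X[s,0],[1,99]).round(4))
cv2.imwrite('pics/t4c.png',cv2.resize(p[160:280,60:240],None,fx=4,fy=4,interpolation=2))
E
```

```text
0.012 0.044; 0.015 0.053; 0.018 0.055; 0.021 0.055; 0.024 0.054; 0.027 0.054; 0.03 0.055; 0.033 0.056; 0.036 0.053; 0.039 0.054; 0.042 0.05; 0.045 0.05; 0.048 0.05; 0.051 0.05; 0.054 0.063; 0.057 0.073; 0.06 0.073; 0.063 0.072; 0.066 0.073; 0.069 0.074; 0.072 0.073; 0.075 0.072; 0.078 0.073; 0.081 0.062; 0.084 0.061; 0.087 0.061; 0.09 0.062; 0.093 0.062; 0.096 0.061; 0.099 0.062; 0.102 0.06; 0.105 0.051; 0.108 0.049; 0.111 0.048; 0.114 0.049; 0.117 0.048; 0.12 0.049; 0.123 0.049; 0.126 0.053; 0.129 0.054; 0.132 0.055; 0.135 0.055; 0.138 0.055; 0.141 0.055; 
 small x [-0.029   0.0286]

 mid x [-0.0425  0.0413]

 large x [-0.0541  0.0533]
```

View pics/t4c.png

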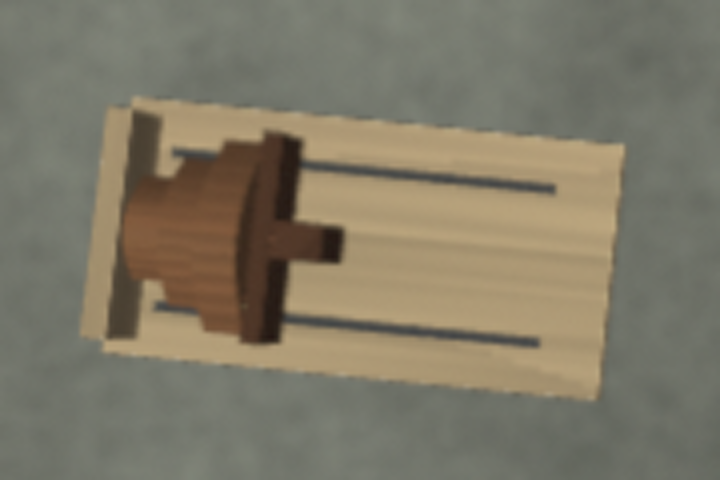

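The row is snug between the wall at (105,220) and the stop at (270,240). Each caul is in its place, centred and upright at the right height.

```bash
python3 -c "
from h import *
print(close_job())"
```

```text
the job is handed in; nothing more can be done
None
```

The three cauls stand upright in the rack in order (small at the wall, then mid, then large), packed snug by the stop and let go. The offcuts re-measured in place and nothing else was touched. I handed the job in at about 33 s, but it returned no verdict.

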